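# Run a carrier round the bend of a guide track into its spring catch

### The arm

A 7-joint arm with a two-finger parallel gripper is mounted at the origin on a cart in front of the work surface, level with it; the furniture and walls round the work are solid. World frame = base frame: x ahead of the robot, y to its left, z up, the work surface at z = 0. Lengths are in m, angles in rad, forces in N, time in s.
With the tool pointing down it reaches from about 0.4 to 0.85 m from the base axis. Payload 4.4 kg.
Tool frame: the origin (TCP) lies midway between the tips of the shut fingers; the grasp point (between the pads) lies 19 mm behind it (bot.grasp_offset is the distance from the TCP to the grasp point, in m); z points along the fingers, y is the line along which they close (so a half turn about z gives the same grasp; the last joint's range is limited). The gripper opens to 94 mm and grips with 3 to 60 N. Pads are 16 mm wide; open, the fingers measure 119 mm over their backs; the gripper's body (75 mm by 177 mm) begins 78 mm behind the grasp point.
Start: joints at [-1.196, 0.628, 0.038, 1.517, -0.027, 0.996, -0.02], TCP at [0.277, 0.588, 0.205] pointing down, gripper open.
Joint ranges: [-3.06, 3.06], [-0.37, 2.12], [-1.25, 1.32], [0.18, 2.47], [-1.1, 4.24], [0.23, 1.98], [-2.94, 2.94]. Speed limits (rad/s): [2.57, 2.57, 3.14, 3.14, 3.14, 3.14, 3.14].

### API

Orientations are given as a unit quaternion [w, x, y, z].
In Python, from station import bot, imaging gives the robot as it stands. The module is installed in compiled form; this text tells all that it offers.
- The arm moves only by the shell command python3 -m creep 'ROWS' [FORCE]. ROWS is JSON, a list of rows, each an object with "travel": the shift along the tool's x, y, z in cm, a list of three; "angular": the turn, a rotation vector about the tool's x, y, z in degrees, a list of three; "gripper": the finger opening in cm, from 0 to 9.4. In form: [{"travel": [x, y, z], "angular": [rx, ry, rz], "gripper": gripper}, ...]. A call has 1 to 5 rows; each row shifts and turns the commanded pose from where the row before left it, along the tool's axes as they then stand; what a row does not reach is not made up. A row lasts 1/8 s, in which the tool goes at most 62.5 mm and 10.7 degrees, less where a joint would pass 70% of its speed; a pose out of reach is approached as far as the arm can. A call with a gripper value outside its range is refused whole. The fingers move at their own pace and stop on an object; FORCE is the grip in N (left out, the last holds). Time passes only in rows, so rows that do not move let the fingers close. It gives the time, the measured TCP pose, the force, the opening and the grip force at its end, in the units of the state.
- bot.sense(): the state, without advancing time (a new reading comes with each control period).
- imaging.get_image(name): name is "scene" or "side" or "wrist"; returns the picture (384x512x3 uint8, blue, green, red); there is no depth.
- imaging.camera_info(name): a dict with "intrinsics" (3x3 intrinsics, pixels), "R" (3x3) and "t" (3): a world point X has camera coordinates R X + t. Camera axes: x right, y down, z forward; pixel columns grow to the right and rows downward; lengths in m; the calibration is good to about 2 mm. The wrist camera is an equidistant fisheye: a pixel r from the principal point sees the ray r / f radians off the axis. A picture is of the moment at which its call begins: read the wrist's pose just before it. camera_info takes no time and is no camera call; for the wrist camera it gives the pose at the moment of the call.
- bot.sign_off(): hands the job in; it is judged then, once.
The state is a dict: "time": time; "q": joint angles; "qd": joint speeds; "joint_torque": joint torques, N m; "eef_pos": TCP position; "ee_rot": TCP orientation; "wrist_force": force on the tool from outside, world axes, zero at the start; "moment": the same for the moment, N m; "width": opening from 0.0 (shut) to 1.0 (fully open); "grip_force": force on a finger pad.
Only numpy, scipy, OpenCV 4.12 (cv2) and the standard library are available. Lean on these libraries where they do the work, as an engineer would, in place of code of your own. Each camera call takes 0.05 s, during which the arm holds its last target. There are 200 camera calls.

### The job

Bring the workpiece carrier to its station: set the loose round carrier down in the open mouth of the guide track, slide it along the channel and round the bend to the end stop until the spring catch has snapped shut behind its post, then let go of it. Feel your way: the rails are adjusted by hand and not quite where the board suggests, so go gently, give way to the rails, never push with more than about 8 N, and leave the tools lying around where they are.

Things in the scene. Friction and masses are not known exactly. Their poses are not given: they have to be found in the camera images.
- track_board: Plywood board 285 x 285 x 12 mm, fixed flat on the worktop, with an aluminium channel on it: an L with a rounded corner. Origin at worktop level; board spans x -130..155, y -142..142 mm, z up; channel floor = board top, z 12. Rails, catch and stop are set by hand: together they sit 8 to 13 mm off their nominal place in x and in y of the board (shifted, not turned; differs each time; fixed, rigid).
- carrier: Loose metal carrier, 0.25 to 0.45 kg: round foot 50 mm across, 12 mm thick (2 mm play each side in the channel), on it a plain round post 26 mm across, 90 mm high over all. Starts upright on the worktop to the robot's right of the track. Origin: centre of its underside, z up. Grip the post 60 to 85 mm above the underside, clear of lips and catch.
- catch (a joint): Spring catch: steel finger 8 mm thick reaching slantwise over the exit leg at z 36 to 44 mm (pivot boss to z 50) from the bend's inner side. Angle in rad, 0 at rest (shut), at most 0.9. The post pushes it aside (by about 0.2) from about 40 mm before home on, with some 2 to 8 N along the channel; it snaps back to 0 behind the post when the carrier is about 4 mm from the stop.
- mouth (a point): Nominal place in the open mouth (on the channel floor) to set the carrier down: board x 80, y -95, z 12 mm. Axes as the board's. The mouth (y -122 to -55) has no lips; its rails flare to about 108 mm apart at the outer end. From here the carrier's centre runs along board +y (x = 80) to y = 10, where the bend starts.
- bend_centre (a point): Nominal centre of the quarter bend, board x 5, y 10, z 12 mm; axes as the board's. The carrier's centre goes round it at radius 75 mm, turning left, from (80, 10) to (5, 85), then straight along board -x. Channel 54 mm wide; from y = -55 on keeper lips (15 mm over the floor, top z 30) overhang 8 mm each side and leave a 38 mm slot for the post: the carrier enters only by the mouth.
- home (a point): Nominal place of the centre of the carrier's underside when its foot touches the rigid end stop: board x -58, y 85, z 12 mm (truly 8 to 13 mm off in x and in y). Axes as the board's. The exit leg runs along board -x to it. Pushing or pulling high on the post also wedges the foot between floor, rails and lips: the track then bears about three times the push.
- driver_1: Screwdriver with a yellow and black handle, 200 x 29 x 26 mm, lying; a bystander. Origin: centre of its underside.
- sanding_block: Black and grey sanding block, 110 x 58 x 30 mm; a bystander. Origin: centre of its underside.
- pliers_2: Pliers with blue handles, 160 x 44 x 14 mm, lying; a bystander. Origin: centre of its underside.
- spanner_1: Steel spanner, 161 x 31 x 8 mm, lying; a bystander. Origin: centre of its underside.
Things that resemble listed ones, but are neither listed nor needed, are in the scene too. Leave any purple or red look-alike of the carrier alone.

How it is judged:
On the way, in this order (a step that is already met when the one before it is completed fails the run):
1. the carrier stands on the channel floor in the mouth or entry leg of the track (z of carrier in the frame of track_board below 0.0185 m and x of carrier in the frame of track_board above 0.045 m and y of carrier in the frame of track_board between -0.122 and 0 m), for 0.1 s.
2. the carrier is in the bend, down in the channel (z of carrier in the frame of track_board below 0.0185 m and x of carrier in the frame of track_board above 0.005 m and y of carrier in the frame of track_board above 0.025 m), for 0.1 s.
At the end, for the whole second after the job is handed in: The carrier stands upright (within 0.08 rad) and at rest on the channel floor at the end of the exit leg (its centre past x = -45 mm on the board, y within 21 mm of 85 mm), with the catch shut behind its post (catch below 0.06 rad), and has been let go (x of carrier in the frame of track_board below -0.045 m and y of carrier in the frame of track_board between 0.064 and 0.106 m and z of carrier in the frame of track_board below 0.0185 m and value of joint catch below 0.06 rad and angle between carrier's own z axis and vertical below 0.08 rad and linear speed of carrier below 0.02 m/s and contact force between the fingers and carrier below 0.05 N); the robot touches nothing.
It fails at once if the carrier is pressed or wedged against the track with more than 32 N in all (contact force between carrier and track_board above 32 N).
It fails at once if a bystander tool is moved by more than 30 mm (distance of any of driver_1, sanding_block, pliers_2, spanner_1 from where it was at the start of the episode above 0.03 m).
It also fails if it takes over 72 s, if anything falls off the work surface, if the arm or the gripper's body presses on something with over 40 N, if the wrist force passes 120 N, or if a joint passes its speed limit or range.

## Working session

There is one attempt and no reset: what is moved stays moved. The work goes in short steps, Python scripts to look and compute and a shell command to move; the robot and the scene stay as the last step left them, time stands still between calls to the robot, and variables do not carry over. Pictures are saved under pics/ and viewed, at most 12 in all, crops included, and the job is handed in when it is done.

```bash
mkdir -p pics
python3 - <<'E'
from station import bot, imaging
import cv2
for n in("scene","side","wrist"):
    cv2.imwrite(f"pics/{n}0.png",imaging.get_image(n))
    c=imaging.camera_info(n);print(n,c)
print(bot.sense())
a=cv2.imread("pics/scene0.png");b=cv2.imread("pics/side0.png")
import numpy as np
cv2.imwrite("pics/both0.png",cv2.resize(np.vstack([a,b]),None,fx=.78,fy=.78))
E
```

```text
scene {'intrinsics': array([[367.65734848,   0.        , 258.60631934],
       [  0.        , 367.65734848, 182.83635527],
       [  0.        ,   0.        ,   1.        ]]), 'R': array([[-0.74176613, -0.67027932, -0.02255305],
       [-0.33755988,  0.40219699, -0.85105282],
       [ 0.57951387, -0.62366916, -0.52459551]]), 't': array([0.38971501, 0.21264226, 1.24950766])}
side {'intrinsics': array([[450.36294533,   0.        , 258.54372605],
       [  0.        , 450.36294533, 193.30916804],
       [  0.        ,   0.        ,   1.        ]]), 'R': array([[ 0.91477305, -0.40395992,  0.00257789],
       [-0.18344531, -0.42108313, -0.88827744],
       [ 0.35991399,  0.81209937, -0.45930005]]), 't': array([-0.42956348,  0.16855309,  1.23454505])}
wrist {'intrinsics': array([[297.31863964,   0.        , 254.04581967],
       [  0.        , 297.31863964, 195.89547676],
       [  0.        ,   0.        ,   1.        ]]), 'R': array([[ 0.42656688,  0.90445365, -0.00207475],
       [ 0.87016894, -0.40976942,  0.27366958],
       [ 0.24667128, -0.11854376, -0.96182153]]), 't': array([-0.65006253, -0.02816668,  0.39203404])}
{'time': 0.15, 'q': array([-1.19581467,  0.62912964,  0.03846876,  1.51809728, -0.0269879 ,
        0.99627318, -0.02000409]), 'qd': array([ 0.00244554, -0.00149399,  0.0008712 , -0.00362186, -0.00189032,
       -0.00064432,  0.00081817]), 'joint_torque': array([ 1.82779480e-03, -5.50093961e+01,  1.14469998e+00, -1.86813354e+01,
       -5.22163685e-02,  2.10951373e-02,  1.26624868e-04]), 'eef_pos': array([0.27710007, 0.58744704, 0.20478146]), 'ee_rot': array([-1.38669977e-04,  2.18617330e-01,  9.75810423e-01, -6.80514972e-04]), 'wrist_force': array([ 0.83831022, -0.14176176, -0.22279864]), 'moment': array([-0.02634324,  0.01408845, -0.01646332]), 'grip_force': 0.0, 'width': 0.9996670346466213}
```

View pics/scene0.png

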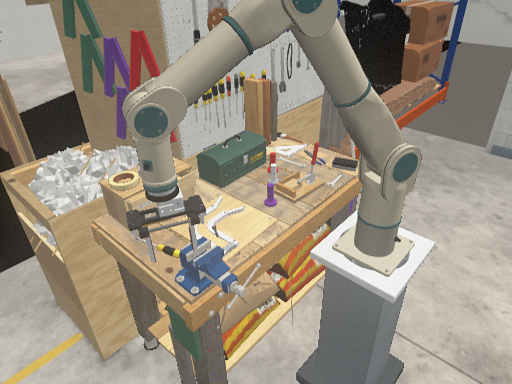

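View pics/side0.png

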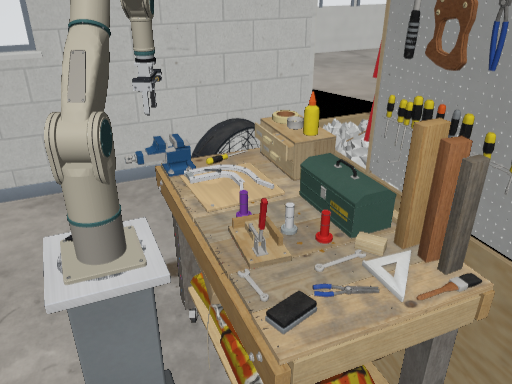

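The scene view shows the board under the arm (about 240,225) and the purple look-alike at (270,195). The side view shows the grey carrier at (289,218), a red look-alike at (325,225), a purple one at (243,203) and the board at (215,185).

```bash
cat > h.py <<'E'
from station import bot, imaging
import numpy as np, cv2
from scipy.spatial.transform import Rotation as Rn
def ray(c,uv,fish=False):
    K=c["intrinsics"];x=(uv[0]-K[0,2])/K[0,0];y=(uv[1]-K[1,2])/K[1,1]
    if fish:
        r=np.hypot(x,y);s=np.sinc(r/np.pi);d=np.array([x*s,y*s,np.cos(r)])
    else: d=np.array([x,y,1.])
    return -c["R"].T@c["t"], c["R"].T@d
def hit(c,uv,z,fish=False):
    o,d=ray(c,uv,fish);return o+d*(z-o[2])/d[2]
def proj(c,X,fish=False):
    p=c["R"]@np.asarray(X,float)+c["t"];K=c["intrinsics"]
    if fish:
        r=np.hypot(p[0],p[1]);th=np.arctan2(r,p[2]);q=p[:2]/r*th
    else:q=p[:2]/p[2]
    return q*K[0,0]+K[:2,2]
E
python3 - <<'E'
from h import *
c=imaging.camera_info("side")
print(hit(c,(289,206),.09),hit(c,(289,230),.0), "purple",hit(c,(243,214),0),"red",hit(c,(325,240),0))
a=cv2.imread("pics/side0.png");b=cv2.imread("pics/scene0.png")
cv2.imwrite("pics/crop1.png",np.vstack([cv2.resize(a[140:260,140:400],(780,360),interpolation=2),]))
E
```

```text
[ 0.51980089 -0.10280557  0.09      ] [ 0.52902588 -0.09150244  0.        ] purple [0.43866477 0.05259773 0.        ] red [ 0.59952017 -0.1816556   0.        ]
```

View pics/crop1.png

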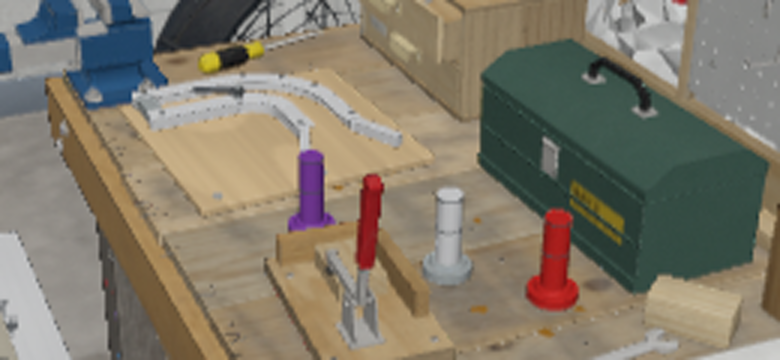

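The crop shows the board with corners near (125,108), (205,215), (435,157) and (325,70). The mouth faces right at (375,135) and the stop is at the left at (150,95). The grey carrier's post is at (450,225).

Run:
```python
from h import *
c=imaging.camera_info("side")
for u,v in((125,108),(205,215),(435,157),(325,70)): print(hit(c,(140+u/3,140+v/3),.012))
# carrier: mask grey in crop
for n in("foot",):
  print(hit(c,(140+424/3,140+268/3),.006),hit(c,(140+472/3,140+265/3),.006), hit(c,(140+449/3,140+194/3),.09))
print(Rn.from_quat(bot.sense()["ee_rot"][[1,2,3,0]]).as_matrix())
```

```text
[0.32917488 0.38294214 0.012     ]
[0.33610462 0.09073107 0.012     ]
[0.61874671 0.11335675 0.012     ]
[0.59924609 0.39267532 0.012     ]
[ 0.50519695 -0.08749574  0.006     ] [ 0.55160258 -0.10160185  0.006     ] [ 0.52522955 -0.09647771  0.09      ]
[[-9.04412888e-01  4.26657949e-01 -5.68175950e-04]
 [ 4.26658327e-01  9.04412000e-01 -1.26747588e-03]
 [-2.69135146e-05 -1.38873852e-03 -9.99999035e-01]]
```

```bash
python3 - <<'E'
from h import *
c=imaging.camera_info("wrist");s=bot.sense();T=Rn.from_quat(s["ee_rot"][[1,2,3,0]]).as_matrix()
print("cam in tool",T.T@(-c["R"].T@c["t"]-s["eef_pos"]),"axis",T.T@c["R"][2])
c=imaging.camera_info("side")
f=lambda u,v,z:print((u,v),hit(c,(140+u/3,140+v/3),z))
f(480,160,0);f(640,285,0);f(370,180,.10);f(370,180,.12);f(360,325,.02);f(425,310,.02);f(330,160,.05)
E
python3 -m creep '[{"travel":[0,0,-2],"angular":[0,0,10],"gripper":9.4},{"travel":[0,0,-2],"angular":[0,0,10],"gripper":9.4},{"travel":[0,0,-2],"angular":[0,0,10],"gripper":9.4},{"travel":[0,0,-2],"angular":[0,0,10],"gripper":9.4},{"travel":[0,0,-2],"angular":[0,0,10],"gripper":9.4}]'
python3 -m creep '[{"travel":[-3,0,0],"angular":[0,0,8],"gripper":9.4},{"travel":[-5,2,0],"angular":[0,0,0],"gripper":9.4},{"travel":[-5,3,0],"angular":[0,0,0],"gripper":9.4},{"travel":[-5,3,0],"angular":[0,0,0],"gripper":9.4},{"travel":[-5,2,0],"angular":[0,0,0],"gripper":9.4}]'
python3 -m creep '[{"travel":[-5,2,0],"angular":[0,0,0],"gripper":9.4},{"travel":[-5,2,0],"angular":[0,0,0],"gripper":9.4},{"travel":[-3,0,0],"angular":[0,0,0],"gripper":9.4},{"travel":[0,0,0],"angular":[0,0,0],"gripper":9.4}]'
python3 - <<'E'
from h import *
cv2.imwrite("pics/w1.png",imaging.get_image("wrist"));cv2.imwrite("pics/sc1.png",imaging.get_image("scene"));cv2.imwrite("pics/sd1.png",imaging.get_image("side"))
np.save("w1.npy",imaging.camera_info("wrist"))
s=bot.sense();print(s["q"],s["wrist_force"])
E
```

```text
cam in tool [ 0.08023069  0.00108159 -0.1786488 ] axis [-2.73644483e-01 -6.32414291e-04  9.61830701e-01]
(480, 160) [0.67394447 0.10648074 0.        ]
(640, 285) [ 0.69007607 -0.19206406  0.        ]
(370, 180) [ 0.45936699 -0.05692819  0.1       ]
(370, 180) [ 0.44383509 -0.09085833  0.12      ]
(360, 325) [ 0.39797126 -0.17187995  0.02      ]
(425, 310) [ 0.46306536 -0.17363794  0.02      ]
(330, 160) [0.4775317  0.08658685 0.05      ]
time: 0.78
eef_pos: [0.2771, 0.5877, 0.3058]
ee_rot: [0.0, 0.613, 0.79, -0.0]
wrist_force: [-0.6, 0.3, -0.7]
width: 1.001
grip_force: 0.0
time: 1.4
eef_pos: [0.409, 0.3701, 0.3053]
ee_rot: [0.0, 0.665, 0.747, 0.0]
wrist_force: [0.4, 0.4, 0.6]
width: 1.002
grip_force: 0.0
time: 1.9
eef_pos: [0.4633, 0.245, 0.3056]
ee_rot: [0.0, 0.666, 0.746, -0.0]
wrist_force: [0.4, -0.2, -0.3]
width: 1.003
grip_force: 0.0
[-0.82809605  0.36222433  0.39559346  1.7305346  -0.15666001  1.07984289
 -0.26151175] [-0.10939388  0.81095571 -0.59043464]
```

View pics/w1.png

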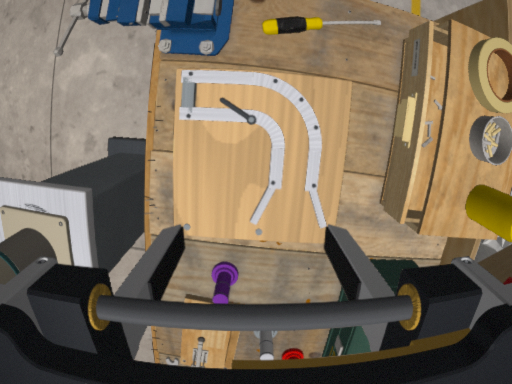

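The wrist view shows the whole board, with corners near (182,68), (351,79), (172,235) and (330,248). The channel runs from its mouth at (288,222) round to the stop at (187,92), and the catch is at (237,110). I'll enlarge it to pick points.

Run:
```python
from h import *
a=cv2.imread("pics/w1.png")[57:257,160:360]
cv2.imwrite("pics/crop2.png",cv2.resize(a,None,fx=3,fy=3,interpolation=cv2.INTER_CUBIC))
```

```text
(no output)
```

View pics/crop2.png

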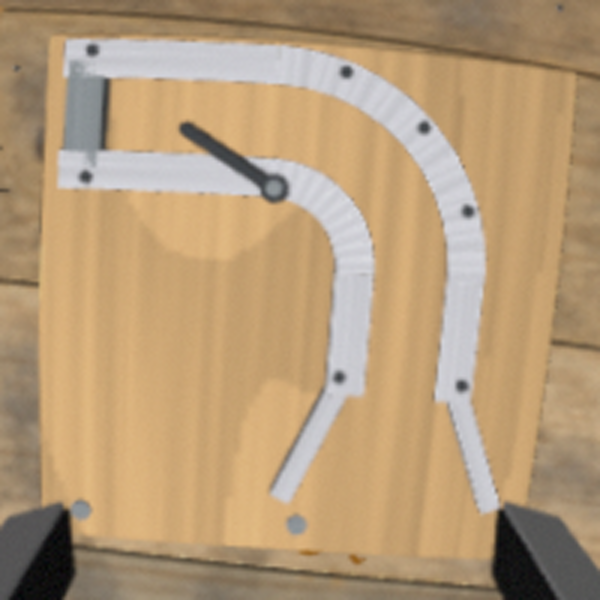

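The crop shows both legs with clear slot edges: the entry slot is centred at (410,273) to (400,397), the exit slot lies between y=80 and 155, and the stop face is at x≈105.

```bash
cat > m.py <<'E'
from h import *
c=np.load("w1.npy",allow_pickle=True).item()
P=lambda u,v,z:hit(c,(160+u/3-.33,57+v/3-.33),z,True)[:2]
tl,tr,bl,br=[P(*p,.012) for p in((50,37),(577,72),(44,543),(490,559))]
print("corners",tl,tr,bl,br)
print("edge angles",[np.degrees(np.arctan2(*(d[::-1]))) for d in(tr-tl,br-bl)],np.degrees(np.arctan2(*((tl-bl)*[-1,1]))),"len",np.linalg.norm(tr-tl),np.linalg.norm(tl-bl))
L={}
for n,(p,q) in dict(eL=((374,275),(363,397)),eR=((447,272),(436,398)),xO=((110,77),(270,83)),xI=((105,152),(250,158)),stop=((107,85),(101,148))).items():
    p,q=P(*p,.03),P(*q,.03);L[n]=(p,q);d=q-p;print(n,p,q,np.degrees(np.arctan2(d[1],d[0]))%90)
th=np.radians(np.mean([np.degrees(np.arctan2(*(tr-tl)[::-1])),np.degrees(np.arctan2(*((tl-bl)*[-1,1])))]))
print("yaw",np.degrees(th))
for th in (th,np.radians(3.5)):
    R=np.array([[np.cos(th),-np.sin(th)],[np.sin(th),np.cos(th)]])
    # board origin from corners tl(-130,142), tr(155,142), bl(-130,-142)
    O=np.mean([tl-R@[-.13,.142],tr-R@[.155,.142],bl-R@[-.13,-.142]],0)
    B=lambda p:R.T@(p-O)*1000
    print("O",O)
    for n in L: print(n,B(L[n][0]),B(L[n][1]))
E
python3 m.py
```

```text
corners [0.32041957 0.39022018] [0.60228203 0.40736508] [0.33714524 0.10290259] [0.60054312 0.12475826]
edge angles [np.float64(3.4808531307302704), np.float64(4.743299938688196)] 3.331609746046937 len 0.2823834182120858 0.28780399994188166
eL [0.50496394 0.28251202] [0.50830982 0.21783632] 2.961451357283451
eR [0.54239856 0.28919001] [0.54716314 0.22205824] 4.059671605895289
xO [0.35950386 0.36884024] [0.44054012 0.3733253 ] 3.167882491501703
xI [0.36118675 0.33002958] [0.43511941 0.33412032] 3.1669783377055674
stop [0.35842948 0.36459003] [0.35888866 0.331916  ] 0.8051358690021431
yaw 3.4062314383886036
O [0.45769942 0.25499243]
eL [48.81610075 24.66275792] [ 48.31336489 -40.09748102]
eR [86.58136048 29.10477091] [ 87.34888615 -38.19148239]
xO [-91.25782432 119.48096386] [-10.09824237 119.14334017]
xI [-91.8838387   80.63888642] [-17.83874246  80.32969049]
stop [-92.58282916 115.30210064] [-94.0657913   82.65851246]
O [0.45777329 0.25505427]
eL [48.77888654 24.52561741] [ 48.17016673 -40.23371204]
eR [86.55136535 28.90581898] [ 87.20875501 -38.3916003 ]
xO [-91.13967438 119.57293707] [ -9.98075366 119.10249054]
xI [-91.82925567  80.73193616] [-17.78476461  80.30156071]
stop [-92.47151644 115.39624791] [-94.0079001   82.75513042]
```

```bash
python3 -m creep '[{"travel":[0,0,0],"angular":[0,0,3.1],"gripper":9.4},{"travel":[-4.5,1,0],"angular":[0,0,0],"gripper":9.4},{"travel":[-5.5,1,0],"angular":[0,0,0],"gripper":9.4},{"travel":[-5.5,1,0],"angular":[0,0,0],"gripper":9.4},{"travel":[-5.5,1,0],"angular":[0,0,0],"gripper":9.4}]'
python3 -m creep '[{"travel":[-5.5,0.4,0],"angular":[0,0,0],"gripper":9.4},{"travel":[-5,0,0],"angular":[0,0,0],"gripper":9.4},{"travel":[-2.9,0,2],"angular":[0,0,0],"gripper":9.4},{"travel":[0,0,4],"angular":[0,0,0],"gripper":9.4},{"travel":[0,0,0],"angular":[0,0,0],"gripper":9.4}]'
python3 - <<'E'
from h import *
s=bot.sense();c=imaging.camera_info("wrist");a=imaging.get_image("wrist");cv2.imwrite("pics/w2.png",a);np.save("w2.npy",c)
b=imaging.get_image("side");cv2.imwrite("pics/sd2.png",b)
print(s["q"],s["eef_pos"],proj(c,s["eef_pos"],True),proj(c,(.527,-.096,.09),True))
cv2.imwrite("pics/crop3.png",np.hstack([a,b])[:, :] if 0 else cv2.resize(np.vstack([a[100:384,80:430],]),None,fx=2,fy=2))
E
```

```text
time: 2.68
eef_pos: [0.5166, 0.0413, 0.3053]
ee_rot: [-0.0, 0.683, 0.731, 0.0]
wrist_force: [1.4, -0.0, -1.2]
width: 0.999
grip_force: 0.0
time: 3.3
eef_pos: [0.5271, -0.0908, 0.2431]
ee_rot: [-0.003, 0.683, 0.73, -0.002]
wrist_force: [0.7, -0.1, 0.4]
width: 1.0
grip_force: 0.0
[-0.19859167  0.45593234  0.46667322  1.79443751 -0.2451178   0.95502944
  0.4367058 ] [ 0.52706193 -0.09075643  0.24306149] [253.9209161  239.80251992] [254.4363062  189.11748146]
```

View pics/crop3.png

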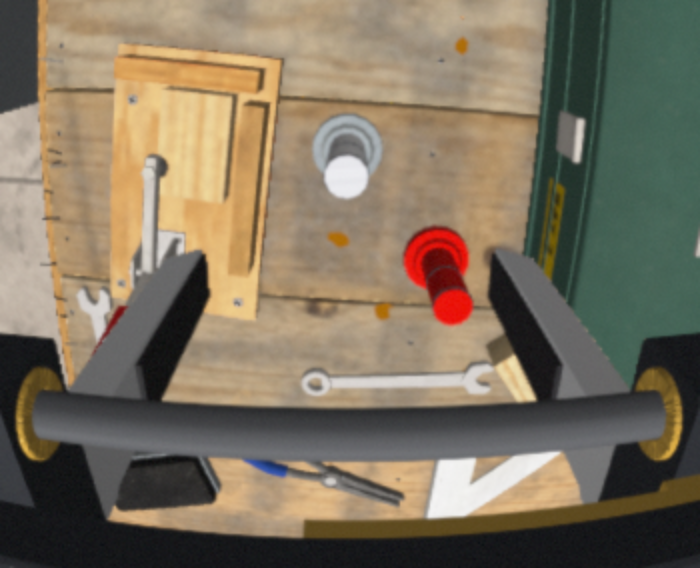

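The crop shows the carrier's post top at image (253,188.5) and its foot at (253.5,175), which agrees with the side estimate. The fingers have a clear way down.

Run:
```python
from h import *
c=np.load("w2.npy",allow_pickle=True).item();a=cv2.imread("pics/w2.png")
print(hit(c,(253,188.3),.09,True),hit(c,(253.3,175),.012,True))
for p in((.42,-.14,.15),(.44,-.09,.12),(.43,-.115,.135)):print(p,proj(c,p,True)*2-[160,200])
m=(a.min(2)>215).astype(np.uint8);n,l,st,ce=cv2.connectedComponentsWithStats(m)
for i in range(1,n):
    if st[i,4]>100 and abs(ce[i][0]-253)<15: print(ce[i],st[i],hit(c,ce[i],.09,True))
```

```text
[ 0.52528479 -0.0951408   0.09      ] [ 0.52500333 -0.09578468  0.012     ]
(0.42, -0.14, 0.15) [138.39148597 275.64268934]
(0.44, -0.09, 0.12) [187.53391463 171.18770597]
(0.43, -0.115, 0.135) [162.71157304 222.82106231]
[252.6552795  188.16770186] [243 179  20  20 322] [ 0.52487839 -0.09501055  0.09      ]
```

```bash
python3 -m creep '[{"travel":[-0.44,-0.24,0],"angular":[0,0,0],"gripper":6},{"travel":[0,0,4],"angular":[0,0,0],"gripper":6},{"travel":[0,0,4],"angular":[0,0,0],"gripper":6},{"travel":[0,0,3],"angular":[0,0,0],"gripper":6},{"travel":[0,0,0],"angular":[0,0,0],"gripper":6}]'
python3 -m creep '[{"travel":[0,0,3],"angular":[0,0,0],"gripper":6},{"travel":[0,0,3],"angular":[0,0,0],"gripper":6},{"travel":[0,0,1.8],"angular":[0,0,0],"gripper":6},{"travel":[0,0,0.5],"angular":[0,0,0],"gripper":6},{"travel":[0,0,0],"angular":[0,0,0],"gripper":6}]'
```

```text
time: 4.03
eef_pos: [0.5257, -0.0971, 0.1349]
ee_rot: [-0.001, 0.684, 0.729, -0.001]
wrist_force: [0.6, -0.3, 0.8]
width: 0.638
grip_force: 0.0
time: 4.65
eef_pos: [0.5275, -0.0977, 0.0537]
ee_rot: [0.001, 0.684, 0.729, 0.001]
wrist_force: [-0.0, -0.5, -0.7]
width: 0.638
grip_force: 0.0
```

```bash
python3 -m creep '[{"travel":[0.2,-0.15,0.3],"angular":[0,0,0],"gripper":6},{"travel":[0,0,0],"angular":[0,0,0],"gripper":6},{"travel":[0,0,0],"angular":[0,0,0],"gripper":6}]'
python3 -m creep '[{"travel":[0,0,0],"angular":[0,0,0],"gripper":2},{"travel":[0,0,0],"angular":[0,0,0],"gripper":2},{"travel":[0,0,0],"angular":[0,0,0],"gripper":2},{"travel":[0,0,0],"angular":[0,0,0],"gripper":2},{"travel":[0,0,0],"angular":[0,0,0],"gripper":2}]' 30
```

```text
time: 5.03
eef_pos: [0.525, -0.0955, 0.0498]
ee_rot: [0.0, 0.684, 0.729, 0.0]
wrist_force: [-0.2, 0.4, 0.3]
width: 0.638
grip_force: 0.0
time: 5.65
eef_pos: [0.5248, -0.0956, 0.0494]
ee_rot: [0.0, 0.684, 0.729, -0.0]
wrist_force: [0.1, -0.6, -0.6]
width: 0.272
grip_force: 30.0
```

```bash
python3 -m creep '[{"travel":[0,0,-1],"angular":[0,0,0],"gripper":2},{"travel":[0,0,-2.5],"angular":[0,0,0],"gripper":2},{"travel":[0,0,-3],"angular":[0,0,0],"gripper":2},{"travel":[2.5,0.2,0],"angular":[0,0,0],"gripper":2},{"travel":[4,0.4,0],"angular":[0,0,0],"gripper":2}]'
python3 -m creep '[{"travel":[4.5,0.4,0],"angular":[0,0,0],"gripper":2},{"travel":[4.5,0.4,0],"angular":[0,0,0],"gripper":2},{"travel":[4.5,0.4,0],"angular":[0,0,0],"gripper":2},{"travel":[4,0.3,0],"angular":[0,0,0],"gripper":2},{"travel":[2.2,0.2,0],"angular":[0,0,0],"gripper":2}]'
python3 -m creep '[{"travel":[1.2,0,0],"angular":[0,0,0],"gripper":2},{"travel":[0,0,0],"angular":[0,0,0],"gripper":2},{"travel":[0,0,0],"angular":[0,0,0],"gripper":2}]'
python3 - <<'E'
from h import *
c=imaging.camera_info("wrist");a=imaging.get_image("wrist");cv2.imwrite("pics/w3.png",a);np.save("w3.npy",c)
s=bot.sense();print(s["q"],s["eef_pos"])
cv2.imwrite("pics/crop4.png",cv2.resize(a[0:300,110:440],None,fx=2,fy=2))
E
```

```text
time: 6.28
eef_pos: [0.5267, -0.0312, 0.1155]
ee_rot: [0.001, 0.686, 0.728, 0.0]
wrist_force: [0.2, 1.9, -3.7]
width: 0.272
grip_force: 30.0
time: 6.9
eef_pos: [0.5302, 0.1705, 0.1146]
ee_rot: [-0.001, 0.683, 0.73, 0.0]
wrist_force: [0.2, -0.7, -3.3]
width: 0.27
grip_force: 30.0
time: 7.28
eef_pos: [0.5304, 0.1777, 0.1146]
ee_rot: [0.0, 0.685, 0.729, -0.0]
wrist_force: [0.1, -0.9, -3.5]
width: 0.273
grip_force: 30.0
[-0.64837043  0.65835984  0.42931126  1.86999812 -0.40504508  0.70017187
  0.0772932 ] [0.53041973 0.17761375 0.11460947]
```

View pics/crop4.png

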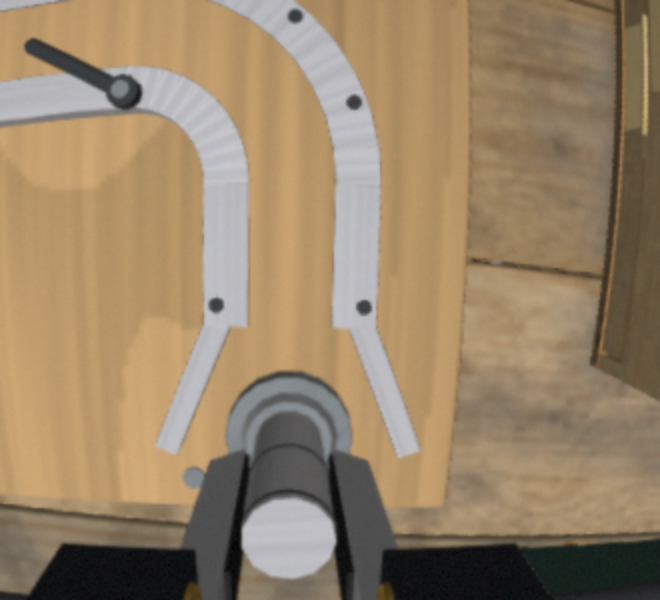

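The crop shows the held carrier, foot at (290,425), centred ahead of the slot: lip edges at x=247 and 333 at row 327, and 248 and 336 at row 183. I'll measure the offset.

Run:
```python
from h import *
c=np.load("w3.npy",allow_pickle=True).item()
P=lambda u,v,z:hit(c,(110+u/2-.25,v/2-.25),z,True)[:2]
p=(P(247,325,.03)+P(333,327,.03))/2;q=(P(248,183,.03)+P(336,185,.03))/2
print(P(247,325,.03),P(333,327,.03));d=q-p;print(p,q,"ang",np.degrees(np.arctan2(-d[0],d[1])))
s=bot.sense();T=Rn.from_quat(s["ee_rot"][[1,2,3,0]]).as_matrix()
print("foot",P(290,433,.068),s["eef_pos"])
for k in(p,q): print("lip pts in tool cm",(T.T@np.r_[k-s["eef_pos"][:2],0])[:2]*100)
```

```text
[0.50947625 0.2136316 ] [0.54804494 0.21511239]
[0.52876059 0.214372  ] [0.52569522 0.27771082] ang 2.7707497064908324
foot [0.53099035 0.17733707] [0.53041973 0.17761375 0.11460947]
lip pts in tool cm [3.67908093 0.05972396]
lip pts in tool cm [10.01984005  0.14202624]
```

```bash
python3 -m creep '[{"travel":[0,0.07,1.5],"angular":[0,0,0],"gripper":2},{"travel":[0,0,2],"angular":[0,0,0],"gripper":2},{"travel":[0,0,1],"angular":[0,0,0],"gripper":2},{"travel":[0,0,0.4],"angular":[0,0,0],"gripper":2},{"travel":[0,0,0],"angular":[0,0,0],"gripper":2}]'
python3 -m creep '[{"travel":[0,0,0.2],"angular":[0,0,0],"gripper":2},{"travel":[0,0,0],"angular":[0,0,0],"gripper":2}]'
```

```text
time: 7.95
eef_pos: [0.5311, 0.1792, 0.0653]
ee_rot: [0.0, 0.684, 0.729, -0.0]
wrist_force: [-1.1, 0.6, -3.0]
width: 0.27
grip_force: 30.0
time: 8.2
eef_pos: [0.5312, 0.1795, 0.0638]
ee_rot: [0.0, 0.684, 0.729, 0.0]
wrist_force: [-0.6, 0.9, -3.5]
width: 0.272
grip_force: 30.0
```

```bash
python3 -m creep '[{"travel":[0,0,0.15],"angular":[0,0,0],"gripper":2},{"travel":[0,0,0],"angular":[0,0,0],"gripper":2},{"travel":[0,0,0],"angular":[0,0,0],"gripper":2}]'
python3 -m creep '[{"travel":[0,0,0.1],"angular":[0,0,0],"gripper":2},{"travel":[0,0,0],"angular":[0,0,0],"gripper":2},{"travel":[0,0,0],"angular":[0,0,0],"gripper":2}]'
```

```text
time: 8.57
eef_pos: [0.531, 0.1794, 0.062]
ee_rot: [-0.0, 0.684, 0.729, 0.0]
wrist_force: [-0.6, 0.5, -3.2]
width: 0.271
grip_force: 30.0
time: 8.95
eef_pos: [0.5312, 0.1795, 0.0614]
ee_rot: [0.0, 0.684, 0.729, 0.0]
wrist_force: [-1.8, -0.7, 4.4]
width: 0.268
grip_force: 30.0
```

```bash
python3 -m creep '[{"travel":[0,0,-0.06],"angular":[0,0,0],"gripper":2},{"travel":[0,0,0],"angular":[0,0,0],"gripper":2},{"travel":[0.5,0,0],"angular":[0,0,0],"gripper":2},{"travel":[0.5,0,0],"angular":[0,0,0],"gripper":2},{"travel":[0,0,0],"angular":[0,0,0],"gripper":2}]' 12
python3 -m creep '[{"travel":[0.6,0,0],"angular":[0,0,0],"gripper":2},{"travel":[0.6,0,0],"angular":[0,0,0],"gripper":2},{"travel":[0.5,0,0],"angular":[0,0,0],"gripper":2},{"travel":[0,0,0],"angular":[0,0,0],"gripper":2}]'
```

```text
time: 9.57
eef_pos: [0.5302, 0.1904, 0.0614]
ee_rot: [-0.0, 0.684, 0.73, 0.0]
wrist_force: [-0.5, 1.0, -2.6]
width: 0.276
grip_force: 12.0
time: 10.07
eef_pos: [0.5291, 0.2071, 0.0615]
ee_rot: [-0.0, 0.684, 0.73, 0.0]
wrist_force: [0.5, -0.2, -3.9]
width: 0.275
grip_force: 12.0
```

```bash
python3 -m creep '[{"travel":[0.6,0,0],"angular":[0,0,0],"gripper":2},{"travel":[0.6,0.01,0],"angular":[0,0,0],"gripper":2},{"travel":[0.6,0.01,0],"angular":[0,0,0],"gripper":2},{"travel":[0,0,0],"angular":[0,0,0],"gripper":2}]'
python3 -m creep '[{"travel":[0.6,0.01,0],"angular":[0,0,0],"gripper":2},{"travel":[0.6,0.01,0],"angular":[0,0,0],"gripper":2},{"travel":[0.6,0.01,0],"angular":[0,0,0],"gripper":2},{"travel":[0,0,0],"angular":[0,0,0],"gripper":2}]'
python3 -m creep '[{"travel":[0.6,0.01,0],"angular":[0,0,0],"gripper":2},{"travel":[0.6,0.01,0],"angular":[0,0,0],"gripper":2},{"travel":[0,0,0],"angular":[0,0,0],"gripper":2}]'
python3 - <<'E'
from h import *
c=imaging.camera_info("wrist");a=imaging.get_image("wrist");cv2.imwrite("pics/w4.png",a);np.save("w4.npy",c)
cv2.imwrite("pics/crop5.png",cv2.resize(a[20:300,60:400],None,fx=2,fy=2,interpolation=cv2.INTER_CUBIC))
s=bot.sense();p=s["eef_pos"][:2]-[.4577,.255];t=np.radians(3.41);print("B",p@[np.cos(t),np.sin(t)],p@[-np.sin(t),np.cos(t)])
E
```

```text
time: 10.58
eef_pos: [0.5282, 0.2253, 0.0615]
ee_rot: [-0.0, 0.684, 0.73, 0.0]
wrist_force: [-0.7, 0.7, -2.6]
width: 0.275
grip_force: 12.0
time: 11.08
eef_pos: [0.5273, 0.2432, 0.0615]
ee_rot: [-0.0, 0.684, 0.73, 0.0]
wrist_force: [-0.1, 0.3, -2.4]
width: 0.277
grip_force: 12.0
time: 11.45
eef_pos: [0.5268, 0.2552, 0.0615]
ee_rot: [-0.0, 0.684, 0.73, 0.0]
wrist_force: [0.3, -0.8, -3.8]
width: 0.275
grip_force: 12.0
B 0.06897478343825672 -0.004464734968919557
```

View pics/crop5.png

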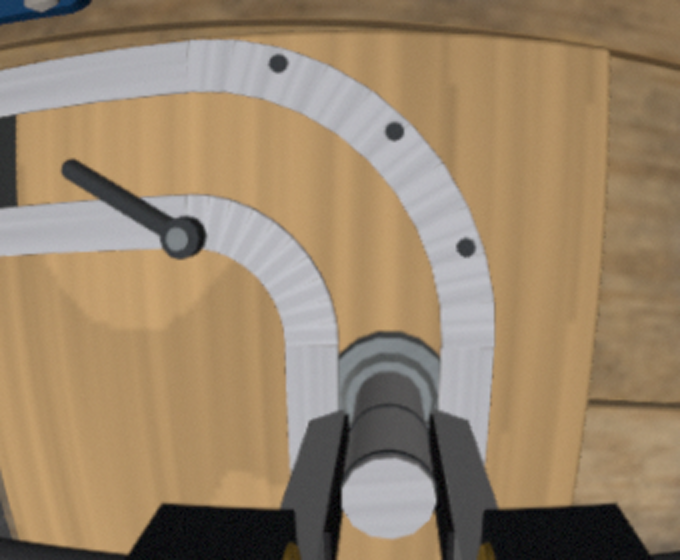

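The crop shows the carrier inside the lips and centred. The bend starts at row 345, between (338,345) and (441,345), and the exit starts at column 190, between (190,93) and (190,195).

Run:
```python
from h import *
c=np.load("w4.npy",allow_pickle=True).item();s=bot.sense();T=Rn.from_quat(s["ee_rot"][[1,2,3,0]]).as_matrix()
def P(u,v,z=.03):
    k=hit(c,(60+u/2-.25,20+v/2-.25),z,True)[:2]
    return (T.T@np.r_[k-s["eef_pos"][:2],0])[:2]*100
for a,b in (((338,345),(441,345)),((190,195),(190,93)),((20,206),(20,113)),((17,206),(15,115))):
    a,b=P(*a),P(*b);print(a,b,"mid",(a+b)/2)
print("lip45",P(313,262),P(402,170))
```

```text
[ 2.44063575 -1.854498  ] [2.4432144  1.92705691] mid [2.44192508 0.03627945]
[ 8.08588538 -7.19823433] [11.8585792  -7.14819192] mid [ 9.97223229 -7.17321313]
[  8.24906387 -14.77206034] [ 12.03470797 -14.6418364 ] mid [ 10.14188592 -14.70694837]
[  8.26380673 -14.92857046] [ 11.99199311 -14.9010301 ] mid [ 10.12789992 -14.91480028]
lip45 [ 5.51087346 -2.69580713] [8.76226019 0.46587331]
```

```bash
python3 -m creep '[{"travel":[0.62,0.02,0],"angular":[0,0,0],"gripper":2},{"travel":[0.62,0.02,0],"angular":[0,0,0],"gripper":2},{"travel":[0.62,0.02,0],"angular":[0,0,0],"gripper":2},{"travel":[0.62,0.02,0],"angular":[0,0,0],"gripper":2},{"travel":[0,0,0],"angular":[0,0,0],"gripper":2}]'
python3 -m creep '[{"travel":[0.65,0,0],"angular":[0,0,0],"gripper":2},{"travel":[0.65,-0.06,0],"angular":[0,0,0],"gripper":2},{"travel":[0.64,-0.13,0],"angular":[0,0,0],"gripper":2},{"travel":[0,0,0],"angular":[0,0,0],"gripper":2}]'
```

```text
time: 12.12
eef_pos: [0.5259, 0.28, 0.0615]
ee_rot: [-0.0, 0.684, 0.73, 0.0]
wrist_force: [1.2, -0.4, -3.8]
width: 0.275
grip_force: 12.0
time: 12.62
eef_pos: [0.5226, 0.2994, 0.0615]
ee_rot: [-0.0, 0.684, 0.73, 0.0]
wrist_force: [0.1, 0.2, -2.8]
width: 0.275
grip_force: 12.0
```

```bash
python3 -m creep '[{"travel":[0.63,-0.21,0],"angular":[0,0,0],"gripper":2},{"travel":[0.61,-0.24,0],"angular":[0,0,0],"gripper":2},{"travel":[0,0,0],"angular":[0,0,0],"gripper":2}]'
python3 -m creep '[{"travel":[0.57,-0.31,0],"angular":[0,0,0],"gripper":2},{"travel":[0.56,-0.35,0],"angular":[0,0,0],"gripper":2},{"travel":[0,0,0],"angular":[0,0,0],"gripper":2}]'
```

```text
time: 13.0
eef_pos: [0.5171, 0.3114, 0.0615]
ee_rot: [-0.0, 0.684, 0.73, -0.0]
wrist_force: [0.3, -0.3, -3.6]
width: 0.275
grip_force: 12.0
time: 13.38
eef_pos: [0.5097, 0.3223, 0.0615]
ee_rot: [-0.0, 0.684, 0.73, -0.0]
wrist_force: [1.1, -0.6, -2.5]
width: 0.275
grip_force: 12.0
```

```bash
python3 -m creep '[{"travel":[0.51,-0.40,0],"angular":[0,0,0],"gripper":2},{"travel":[0.48,-0.44,0],"angular":[0,0,0],"gripper":2},{"travel":[0,0,0],"angular":[0,0,0],"gripper":2}]'
python3 -m creep '[{"travel":[0.45,-0.49,0],"angular":[0,0,0],"gripper":2},{"travel":[0.40,-0.52,0],"angular":[0,0,0],"gripper":2},{"travel":[0,0,0],"angular":[0,0,0],"gripper":2}]'
python3 -m creep '[{"travel":[0.35,-0.55,0],"angular":[0,0,0],"gripper":2},{"travel":[0.30,-0.58,0],"angular":[0,0,0],"gripper":2},{"travel":[0,0,0],"angular":[0,0,0],"gripper":2}]'
```

```text
time: 13.75
eef_pos: [0.5006, 0.3315, 0.0615]
ee_rot: [-0.0, 0.684, 0.73, -0.0]
wrist_force: [0.5, -0.2, -2.7]
width: 0.274
grip_force: 12.0
time: 14.12
eef_pos: [0.4899, 0.3391, 0.0615]
ee_rot: [-0.0, 0.684, 0.73, -0.0]
wrist_force: [-0.3, -0.2, -3.5]
width: 0.276
grip_force: 12.0
time: 14.5
eef_pos: [0.4783, 0.3447, 0.0615]
ee_rot: [-0.0, 0.684, 0.73, -0.0]
wrist_force: [0.1, -0.1, -1.7]
width: 0.272
grip_force: 12.0
```

```bash
python3 -m creep '[{"travel":[0.25,-0.60,0],"angular":[0,0,0],"gripper":2},{"travel":[0.20,-0.63,0],"angular":[0,0,0],"gripper":2},{"travel":[0,0,0],"angular":[0,0,0],"gripper":2}]'
python3 -m creep '[{"travel":[0.14,-0.64,0],"angular":[0,0,0],"gripper":2},{"travel":[0.08,-0.65,0],"angular":[0,0,0],"gripper":2},{"travel":[0.03,-0.65,0],"angular":[0,0,0],"gripper":2},{"travel":[0,0,0],"angular":[0,0,0],"gripper":2}]'
python3 - <<'E'
from h import *
c=imaging.camera_info("wrist");a=imaging.get_image("wrist");cv2.imwrite("pics/w5.png",a);np.save("w5.npy",c)
cv2.imwrite("pics/crop6.png",cv2.resize(a[60:340,60:400],None,fx=2,fy=2,interpolation=cv2.INTER_CUBIC))
print(bot.sense()["q"])
E
```

```text
time: 14.88
eef_pos: [0.4656, 0.3483, 0.0615]
ee_rot: [-0.0, 0.684, 0.73, -0.0]
wrist_force: [0.3, 0.4, -2.9]
width: 0.279
grip_force: 12.0
time: 15.38
eef_pos: [0.4461, 0.3493, 0.0616]
ee_rot: [-0.0, 0.684, 0.729, -0.0]
wrist_force: [0.2, -0.3, -2.3]
width: 0.275
grip_force: 12.0
[-0.97302189  0.74956012  0.41339523  1.88162564 -0.4958373   0.61301993
 -0.18192832]
```

View pics/crop6.png

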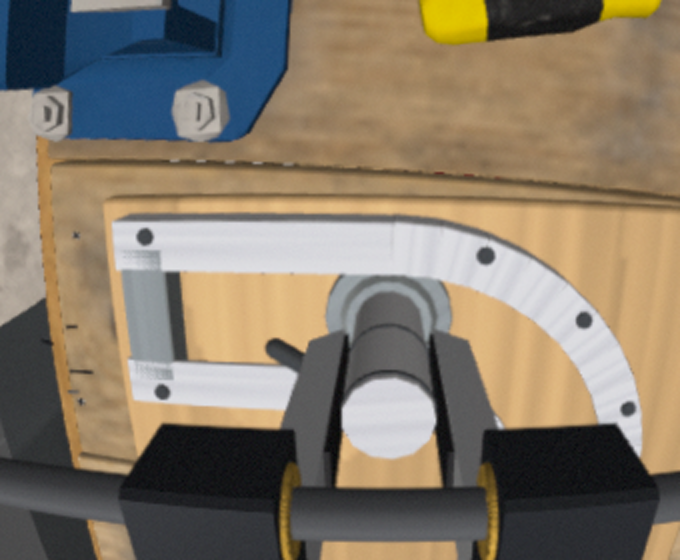

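The crop shows the carrier at the start of the exit leg. The outer lip edge runs from (180,272) to (390,276), the inner lip edge is near (200,361), and the foot of the stop face is at x≈187. The catch tip is at (272,348).

Run:
```python
from h import *
c=np.load("w5.npy",allow_pickle=True).item();s=bot.sense();T=Rn.from_quat(s["ee_rot"][[1,2,3,0]]).as_matrix()
def P(u,v,z=.03):
    k=hit(c,(60+u/2-.25,60+v/2-.25),z,True)[:2]
    return (T.T@np.r_[k-s["eef_pos"][:2],0])[:2]*100
for p in ((180,272),(300,274),(180,361),(270,364)):print(p,P(*p))
print("stop",P(186,330,.012),P(170,330,.03),P(170,330,.024),"tip",P(272,348,.04))
```

```text
(180, 272) [ 2.11305994 -8.063554  ]
(300, 274) [ 2.03908859 -3.34766176]
(180, 361) [-1.63212605 -8.50431151]
(270, 364) [-1.6466974  -4.72646924]
stop [-0.98762167 -8.75904807] [-0.28798321 -8.76491886] [-0.52742524 -9.01386061] tip [-0.52638891 -4.37978894]
```

```bash
python3 -m creep '[{"travel":[0.04,-0.5,0],"angular":[0,0,0],"gripper":2},{"travel":[0.04,-0.5,0],"angular":[0,0,0],"gripper":2},{"travel":[0.03,-0.5,0],"angular":[0,0,0],"gripper":2},{"travel":[0,0,0],"angular":[0,0,0],"gripper":2}]' 20
python3 -m creep '[{"travel":[0.02,-0.4,0],"angular":[0,0,0],"gripper":2},{"travel":[0.01,-0.4,0],"angular":[0,0,0],"gripper":2},{"travel":[0,0,0],"angular":[0,0,0],"gripper":2}]'
python3 -m creep '[{"travel":[0,-0.3,0],"angular":[0,0,0],"gripper":2},{"travel":[0.01,-0.3,0],"angular":[0,0,0],"gripper":2},{"travel":[0,0,0],"angular":[0,0,0],"gripper":2}]'
```

```text
time: 15.92
eef_pos: [0.4313, 0.3495, 0.0615]
ee_rot: [-0.0, 0.684, 0.729, -0.0]
wrist_force: [0.4, 0.0, -2.5]
width: 0.273
grip_force: 20.0
time: 16.3
eef_pos: [0.4237, 0.3495, 0.0616]
ee_rot: [-0.0, 0.684, 0.729, 0.0]
wrist_force: [-0.5, 0.7, -2.7]
width: 0.274
grip_force: 20.0
time: 16.68
eef_pos: [0.4184, 0.3497, 0.0619]
ee_rot: [-0.0, 0.684, 0.729, 0.001]
wrist_force: [2.0, 3.4, -3.2]
width: 0.274
grip_force: 20.0
```

```bash
python3 -m creep '[{"travel":[0,-0.3,0],"angular":[0,0,0],"gripper":2},{"travel":[0,-0.2,0],"angular":[0,0,0],"gripper":2},{"travel":[0,0,0],"angular":[0,0,0],"gripper":2}]'
python3 -m creep '[{"travel":[0,-0.3,0],"angular":[0,0,0],"gripper":2},{"travel":[0,-0.2,0],"angular":[0,0,0],"gripper":2},{"travel":[0,0,0],"angular":[0,0,0],"gripper":2}]'
```

```text
time: 17.05
eef_pos: [0.4125, 0.3488, 0.0616]
ee_rot: [-0.0, 0.684, 0.729, -0.0]
wrist_force: [1.3, 3.6, -2.0]
width: 0.276
grip_force: 20.0
time: 17.42
eef_pos: [0.4073, 0.3483, 0.0615]
ee_rot: [-0.0, 0.684, 0.729, -0.0]
wrist_force: [1.6, 4.9, -2.5]
width: 0.269
grip_force: 20.0
```

```bash
python3 -m creep '[{"travel":[0,-0.3,0],"angular":[0,0,0],"gripper":2},{"travel":[0.01,-0.2,0],"angular":[0,0,0],"gripper":2},{"travel":[0,0,0],"angular":[0,0,0],"gripper":2}]'
python3 -m creep '[{"travel":[0,-0.3,0],"angular":[0,0,0],"gripper":2},{"travel":[0.01,-0.2,0],"angular":[0,0,0],"gripper":2},{"travel":[0,0,0],"angular":[0,0,0],"gripper":2}]'
python3 -m creep '[{"travel":[0,-0.3,0],"angular":[0,0,0],"gripper":2},{"travel":[0.01,-0.2,0],"angular":[0,0,0],"gripper":2},{"travel":[0,0,0],"angular":[0,0,0],"gripper":2}]'
```

```text
time: 17.8
eef_pos: [0.4017, 0.3482, 0.0615]
ee_rot: [-0.001, 0.684, 0.729, -0.001]
wrist_force: [0.3, 3.3, -2.6]
width: 0.274
grip_force: 20.0
time: 18.18
eef_pos: [0.3964, 0.348, 0.0614]
ee_rot: [-0.001, 0.684, 0.729, -0.001]
wrist_force: [-2.5, 5.4, 0.1]
width: 0.276
grip_force: 20.0
time: 18.55
eef_pos: [0.3917, 0.3476, 0.0614]
ee_rot: [-0.001, 0.684, 0.729, -0.001]
wrist_force: [-2.4, 3.8, -2.4]
width: 0.272
grip_force: 20.0
```

```bash
python3 -m creep '[{"travel":[0,-0.2,0],"angular":[0,0,0],"gripper":2},{"travel":[0,0,0],"angular":[0,0,0],"gripper":2}]'
python3 -m creep '[{"travel":[0,-0.2,0],"angular":[0,0,0],"gripper":2},{"travel":[0,0,0],"angular":[0,0,0],"gripper":2}]'
python3 -m creep '[{"travel":[0,-0.15,0],"angular":[0,0,0],"gripper":2},{"travel":[0,0,0],"angular":[0,0,0],"gripper":2}]'
```

```text
time: 18.8
eef_pos: [0.39, 0.3475, 0.0614]
ee_rot: [-0.001, 0.684, 0.729, -0.001]
wrist_force: [-1.9, 5.1, -1.8]
width: 0.275
grip_force: 20.0
time: 19.05
eef_pos: [0.3888, 0.3459, 0.0614]
ee_rot: [0.0, 0.685, 0.729, -0.001]
wrist_force: [-1.6, 1.5, -2.3]
width: 0.272
grip_force: 20.0
time: 19.3
eef_pos: [0.388, 0.3465, 0.0615]
ee_rot: [0.0, 0.685, 0.729, -0.0]
wrist_force: [1.3, -0.2, -3.0]
width: 0.273
grip_force: 20.0
```

```bash
python3 -m creep '[{"travel":[0,-0.1,0],"angular":[0,0,0],"gripper":2},{"travel":[0,0,0],"angular":[0,0,0],"gripper":2}]'
python3 -m creep '[{"travel":[0,-0.1,0],"angular":[0,0,0],"gripper":2},{"travel":[0,0,0],"angular":[0,0,0],"gripper":2}]'
python3 - <<'E'
from h import *
c=imaging.camera_info("wrist");a=imaging.get_image("wrist");cv2.imwrite("pics/w6.png",a)
cv2.imwrite("pics/crop7.png",cv2.resize(a[100:340,130:400],None,fx=2.4,fy=2.4,interpolation=cv2.INTER_CUBIC))
E
```

```text
time: 19.55
eef_pos: [0.3866, 0.347, 0.0615]
ee_rot: [0.0, 0.684, 0.729, -0.0]
wrist_force: [1.1, 0.3, -2.7]
width: 0.272
grip_force: 20.0
time: 19.8
eef_pos: [0.3854, 0.3471, 0.0616]
ee_rot: [-0.0, 0.684, 0.729, -0.0]
wrist_force: [0.3, 0.0, -2.0]
width: 0.27
grip_force: 20.0
```

View pics/crop7.png

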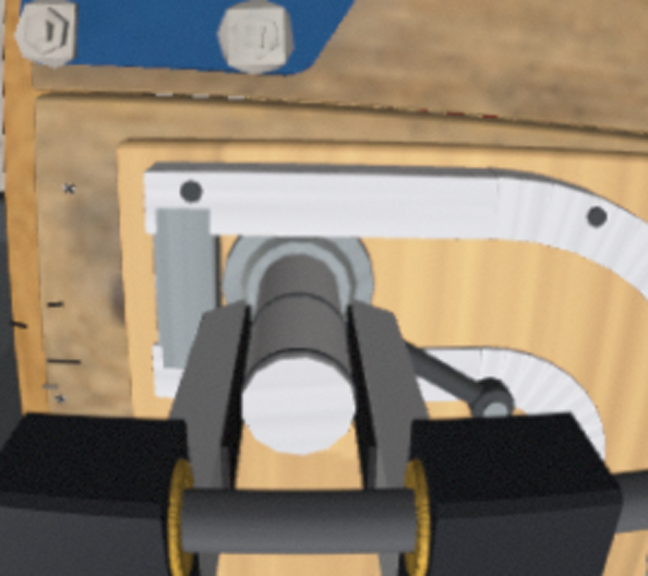

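The crop shows the foot, left edge at x≈223, almost touching the stop face at 217. The catch is back at its rest slant behind the post, from (492,395) to (405,342).

```bash
python3 -m creep '[{"travel":[0,-0.1,0.02],"angular":[0,0,0],"gripper":2},{"travel":[0,0,0],"angular":[0,0,0],"gripper":2}]'
python3 -m creep '[{"travel":[0,0,0],"angular":[0,0,0],"gripper":3.5},{"travel":[0,0,0],"angular":[0,0,0],"gripper":5},{"travel":[0,0,0],"angular":[0,0,0],"gripper":5},{"travel":[0,0,0],"angular":[0,0,0],"gripper":5}]'
python3 -m creep '[{"travel":[0,0,-1.5],"angular":[0,0,0],"gripper":5},{"travel":[0,0,-3],"angular":[0,0,0],"gripper":5},{"travel":[0,0,-4],"angular":[0,0,0],"gripper":5},{"travel":[0,0,-4],"angular":[0,0,0],"gripper":5},{"travel":[0,0,0],"angular":[0,0,0],"gripper":5}]'
python3 - <<'E'
from h import *
c=imaging.camera_info("wrist");a=imaging.get_image("wrist");cv2.imwrite("pics/w7.png",a);np.save("w7.npy",c)
cv2.imwrite("pics/crop8.png",cv2.resize(a[60:300,130:400],None,fx=2.4,fy=2.4,interpolation=cv2.INTER_CUBIC))
E
```

```text
time: 20.1
eef_pos: [0.3845, 0.3471, 0.0614]
ee_rot: [-0.0, 0.684, 0.729, -0.0]
wrist_force: [0.3, 0.4, -3.0]
width: 0.275
grip_force: 20.0
time: 20.6
eef_pos: [0.3846, 0.3471, 0.0615]
ee_rot: [-0.0, 0.684, 0.729, 0.0]
wrist_force: [0.9, -1.6, -0.0]
width: 0.53
grip_force: 0.0
time: 21.22
eef_pos: [0.3864, 0.3483, 0.1899]
ee_rot: [0.0, 0.684, 0.729, 0.003]
wrist_force: [0.0, 0.0, -0.8]
width: 0.533
grip_force: 0.0
```

View pics/crop8.png

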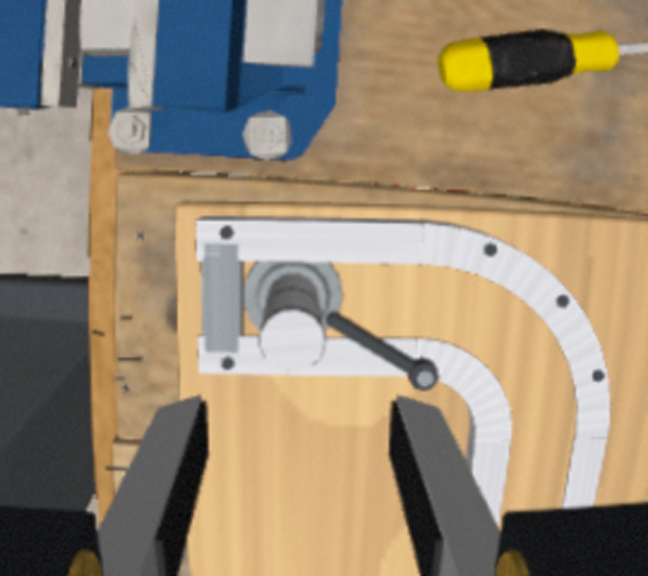

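The crop shows the carrier standing free at the stop, with the foot centred at about (293,293), and the catch from (425,373) to (330,318) behind the post. I'll compare the catch angle with its rest angle.

Run:
```python
from h import *
def ang(f,ps):
    c=np.load(f,allow_pickle=True).item();p,q=[hit(c,u,.044,True)[:2] for u in ps];d=q-p
    print(f,p,q,np.degrees(np.arctan2(d[1],-d[0])),np.linalg.norm(d))
g=lambda o,k:(lambda u,v:(o[0]+u/k-.5+.5/k,o[1]+v/k-.5+.5/k))
a=g((160,57),3);ang("w1.npy",[a(274,187),a(187,128)])
b=g((60,20),2);ang("w4.npy",[b(180,237),b(70,168)])
d=g((130,60),2.4);ang("w7.npy",[d(425,373),d(332,319)])
c=np.load("w7.npy",allow_pickle=True).item()
p=hit(c,d(293,338),.102,True);f=hit(c,d(293,291),.024,True);print(p,f)
for k in(p,f):
    k=k[:2]-[.4577,.255];t=np.radians(3.41);print(k@[np.cos(t),np.sin(t)],k@[-np.sin(t),np.cos(t)])
```

```text
w1.npy [0.44896083 0.32112364] [0.40334296 0.34550337] 28.121545150840472 0.05172389632798739
w4.npy [0.45121079 0.31656602] [0.40679744 0.34133811] 29.151127624035404 0.050854724863157716
w7.npy [0.45100112 0.31800258] [0.40344159 0.34232087] 27.081709486644424 0.053416176788102905
[0.38473496 0.34904531 0.102     ] [0.38447151 0.35015183 0.024     ]
-0.06724198371158231 0.09821880624847484
-0.06743914980643931 0.09933903812753733
```

```bash
python3 -m creep '[{"travel":[0,0,-2],"angular":[0,0,0],"gripper":5},{"travel":[0,0,0],"angular":[0,0,0],"gripper":5},{"travel":[0,0,0],"angular":[0,0,0],"gripper":5}]'; python3 -c "from station import bot;print(bot.sign_off())"
```

```text
time: 21.65
eef_pos: [0.3839, 0.3466, 0.2053]
ee_rot: [-0.0, 0.684, 0.729, -0.001]
wrist_force: [-0.3, -0.6, -0.0]
width: 0.531
grip_force: 0.0
the job is handed in; nothing more can be done
None
```

The carrier is at the end stop, upright and let go, and by camera the catch is back at its rest angle (within about 2°) behind the post; I handed the job in at about 21.7 s, and the sign-off returned no verdict.

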